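# Set out dried parts cups for board cleaning

## Task

The parts cups have drained and dried mouth down on the bench. First switch the drying blower off by setting its toggle lever upright, to the centre off position; then turn every cup over and stand it mouth up on the blue bench mat, and stand the alcohol pump bottle upright on the mat too, with everything fully on the mat and not stacked. Leave the blower off and do not disturb the side cutters, the blue screwdriver or the braid reel.

Things in the scene. Friction and masses are not known exactly. Their poses are not given: they have to be found in the camera images.
- cup_a: yellow plastic cup with a white rim, loose, may be absent: 72 mm tall, 56 x 56 mm outside with chamfered corners, walls and floor 4 mm; four flat sides, 32 mm wide, to grip across. About 70 g. Origin at the cup's centre, half way up; z points out through the open mouth, x and y are normal to the flat sides. Starts mouth down; lies steadily on a side, e.g. to be regrasped.
- cup_b: blue plastic cup with a white rim, otherwise the same as cup_a; may be absent
- cup_c: red plastic cup with a white rim, otherwise the same as cup_a; may be absent
- alcohol_pump: white-grey pump bottle, loose, 66 mm across, 104 mm tall; origin at the centre of its underside, z up its axis. Round body 54 mm in diameter from 6 to 83 mm height, on a 66 mm foot; above it a 27 mm neck and a 44 mm steel dish (94 to 104 mm height), which needs not be pressed. 160 g.
- esd_mat: blue bench mat with a dark border and two snap studs, fixed, 190 (x) x 290 (y) x 3 mm; origin at the centre of its underside, so its flat top is 3 mm above the origin; x and y run along its edges
- blower: grey bench drying blower, fixed, box 80 (x) x 96 (y) x 54 mm high with a round outlet on its -x face; origin at the centre of its underside. On its top a toggle lever swings in the blower's y-z plane: a green dot marks the forward side (+y), a blue dot reverse (-y).
- pivot (a point): pivot of the toggle lever, 58 mm above the underside of the blower, on its vertical centre line
- lever_tip (a point): tip of the toggle lever, 49 mm from the pivot; the lever is a steel rod of 9 mm with a black cap of 14 mm diameter over the last 32 mm
- selector (a joint): toggle lever angle, rad: 0 upright = off, positive leans to the blower's +y (forward, green), negative to -y (reverse, blue); range -0.5 to 0.5. No spring: it resists with about 0.06 N m of friction and stays where it is left. Only within 0.12 of zero is it off. It starts forward.
- side_cutters: yellow-handled side cutters, 48 x 91 x 10 mm, bystander; origin under its centre
- screwdriver_1: blue-handled screwdriver, 181 mm long, bystander; origin under its centre
- braid_reel: small yellow reel of braid, 44 x 70 x 10 mm, bystander lying on the bench; origin under its centre
- board_vice: small black board vice, part of the bench, does not move: origin at the centre of its underside, base 85 (x) x 120 (y) x 12 mm; two jaw blocks 52 (x) x 20 (y) mm, centred at y = +80 and y = -90 mm, and the slide between them reach 75 mm height. Nothing to do with it; keep the gripper clear of it.

How it is judged:
On the way, in this order (a step that is already met when the one before it is completed fails the run):
1. the blower is switched off: lever within 0.12 rad of upright (value of joint selector between -0.12 and 0.12 rad and contact force between the fingers and blower below 0.5 N), for 0.3 s.
2. every cup stands mouth up on the mat (x of cup_a in the frame of esd_mat between -0.064 and 0.064 m and y of cup_a in the frame of esd_mat between -0.114 and 0.114 m and z of cup_a in the frame of esd_mat between 0.035 and 0.044 m and angle between each of cup_a, cup_b, cup_c's own z axis and vertical below 0.1 rad and linear speed of each of cup_a, cup_b, cup_c below 0.02 m/s and x of cup_b in the frame of esd_mat between -0.064 and 0.064 m and y of cup_b in the frame of esd_mat between -0.114 and 0.114 m and z of cup_b in the frame of esd_mat between 0.035 and 0.044 m and x of cup_c in the frame of esd_mat between -0.064 and 0.064 m and y of cup_c in the frame of esd_mat between -0.114 and 0.114 m and z of cup_c in the frame of esd_mat between 0.035 and 0.044 m), for 0.3 s.
At the end, for the whole second after the job is handed in: Lever within 0.12 rad of upright; each cup present mouth up and the bottle upright and at rest, all standing on the mat (tilt under 0.1 rad): centres within 64 mm (bottle 60) of the mat's centre along its x and 114 mm (bottle 110) along its y (x of cup_a in the frame of esd_mat between -0.064 and 0.064 m and y of cup_a in the frame of esd_mat between -0.114 and 0.114 m and z of cup_a in the frame of esd_mat between 0.035 and 0.044 m and angle between each of cup_a, cup_b, cup_c, alcohol_pump's own z axis and vertical below 0.1 rad and x of cup_b in the frame of esd_mat between -0.064 and 0.064 m and y of cup_b in the frame of esd_mat between -0.114 and 0.114 m and z of cup_b in the frame of esd_mat between 0.035 and 0.044 m and x of cup_c in the frame of esd_mat between -0.064 and 0.064 m and y of cup_c in the frame of esd_mat between -0.114 and 0.114 m and z of cup_c in the frame of esd_mat between 0.035 and 0.044 m and x of alcohol_pump in the frame of esd_mat between -0.06 and 0.06 m and y of alcohol_pump in the frame of esd_mat between -0.11 and 0.11 m and z of alcohol_pump in the frame of esd_mat between 0 and 0.008 m and linear speed of alcohol_pump below 0.02 m/s and value of joint selector between -0.12 and 0.12 rad); the robot touches nothing.
It fails at once if a cup is turned over while the blower is still switched on (value of joint selector above 0.25 rad and angle between any of cup_a, cup_b, cup_c's own z axis and vertical below 1.2 rad).
It fails at once if the side cutters, screwdriver or braid reel are moved more than 30 mm (distance of any of side_cutters, screwdriver_1, braid_reel from where it was at the start of the episode above 0.03 m).
Of cup_a, cup_b, cup_c only 2 to 3 are there at a start; the rules pass over those that are not, and their reading is None.
At some moment in a run one of cup_a, cup_b, cup_c may be knocked a few centimetres aside while the robot is not near it.
It also fails if it takes over 210 s, if anything falls off the work surface, if the arm or the gripper's body presses on something with over 40 N, if the wrist force passes 120 N, or if a joint passes its speed limit or range.

## Robot

A 6-joint arm with a two-finger parallel gripper is mounted at the origin on a cart in front of the work surface, level with it; the furniture and walls round the work are solid. World frame = base frame: x ahead of the robot, y to its left, z up, the work surface at z = 0. Lengths are in m, angles in rad, forces in N, time in s.
With the tool pointing down it reaches from about 0.3 to 0.775 m from the base axis. Payload 14.6 kg.
Tool frame: the origin (TCP) lies at the centre of the arm's flange, where the gripper is bolted on; the fingertips stand 199 mm ahead of it and the grasp point (between the pads) lies ctrl.tcp_to_grasp ahead of it (ctrl.tcp_to_grasp is the distance from the TCP to the grasp point, in m); z points along the fingers, y is the line along which they close (so a half turn about z gives the same grasp; the last joint's range is limited). The gripper opens to 94 mm and grips with 3 to 60 N. Pads are 16 mm wide; open, the fingers measure 119 mm over their backs; the gripper's body (75 mm by 177 mm) begins 78 mm behind the grasp point.
Start: joints at [1.093, 0.3, 1.521, -0, 1.321, -0.067], TCP at [0.22, 0.504, 0.405] pointing down, gripper open.
Joint ranges: [-3.03, 3.03], [-0.79, 2.21], [0.23, 2.52], [-1.04, 4.18], [0, 3.07], [-2.55, 2.55]. Speed limits (rad/s): [2.22, 2.22, 2.57, 3.14, 3.14, 3.14].

## Interface

Orientations are given as [roll, pitch, yaw] about the fixed x, y, z axes, in that order (R = Rz(yaw) Ry(pitch) Rx(roll)).
In Python, from station import ctrl gives the robot as it stands. The module is installed in compiled form; this text tells all that it offers.
- The arm moves only by the shell command python3 -m jog 'ROWS' [OPENING] [FORCE]. ROWS is JSON, a list of rows, each a list of 6 numbers: the shift along the tool's x, y, z in cm, then the turn, a rotation vector about the tool's x, y, z in rad. In form: [[tx, ty, tz, ax, ay, az], ...]. A call has 1 to 8 rows; each row is the pose to reach, as a shift and turn from the pose commanded when the call began, along the tool's axes at that moment; what a row does not reach only later rows make up. A row lasts 1/10 s, in which the tool goes at most 50 mm and 8.59 degrees, less where a joint would pass 70% of its speed; a pose out of reach is approached as far as the arm can. A call with a gripper value outside its range is refused whole. OPENING is the opening in per cent of the stroke, from 0 (shut) to 100 (fully open), set as the call begins (- or left out, the last holds). The fingers move at their own pace and stop on an object; FORCE is the grip in N (left out, the last holds). Time passes only in rows, so rows that repeat a pose let the fingers close. It gives the time, the measured TCP pose, the force, the opening and the grip force at its end, in the units of the state.
- ctrl.get_obs(): the state, without advancing time (a new reading comes with each control period).
- ctrl.camera(name): name is "side" or "top"; returns a dict with "img" (384x512x3 uint8, blue, green, red), "intrinsics" (3x3 intrinsics, pixels), "k1" (the pictures are not rectified: a ray, as slopes to the right and down, at radius r is drawn at 1 + k1 r^2 times it, then the intrinsics apply), "R" (3x3) and "t" (3): a world point X has camera coordinates R X + t. Camera axes: x right, y down, z forward; pixel columns grow to the right and rows downward; lengths in m; the calibration is good to about 2 mm. A picture is of the moment at which its call begins. There is no depth.
- ctrl.hand_in(): hands the job in; it is judged then, once.
The state is a dict: "time_s": time; "qpos": joint angles; "joint_vel": joint speeds; "tau": joint torques, N m; "ee_pos": TCP position; "eef_rot": TCP orientation; "force": force on the tool from outside, world axes, zero at the start; "moment": the same for the moment, N m; "grip_width": finger opening in m; "grip_force": force on a finger pad.
Only numpy, scipy, OpenCV 4.12 (cv2) and the standard library are available. Lean on these libraries where they do the work, as an engineer would, in place of code of your own. Each camera call takes 0.05 s, during which the arm holds its last target. There are 200 camera calls.

## Working session

There is one attempt and no reset: what is moved stays moved. The work goes in short steps, Python scripts to look and compute and a shell command to move; the robot and the scene stay as the last step left them, time stands still between calls to the robot, and variables do not carry over. Pictures are saved under pics/ and viewed, at most 14 in all, crops included, and the job is handed in when it is done.

```bash
mkdir -p pics
cat > h.py <<'E'
import numpy as np, cv2
from station import ctrl
from scipy.spatial.transform import Rotation as Ro
def cam(n,f=None):
    c=ctrl.camera(n)
    if f: cv2.imwrite('pics/'+f,c['img'])
    return c
def ray(c,u,v):
    K=np.array(c['intrinsics']);k=c['k1']
    d=np.array([(u-K[0,2])/K[0,0],(v-K[1,2])/K[1,1]]);s=d.copy()
    for _ in range(20): s=d/(1+k*(s@s))
    R=np.array(c['R']);t=np.array(c['t'])
    return -R.T@t, R.T@np.array([s[0],s[1],1.])
def onz(c,u,v,z):
    o,d=ray(c,u,v);return o+d*(z-o[2])/d[2]
def proj(c,X):
    p=np.array(c['R'])@np.array(X,float)+np.array(c['t']);s=p[:2]/p[2];s=s*(1+c['k1']*(s@s))
    K=np.array(c['intrinsics']);return np.array([K[0,0]*s[0]+K[0,2],K[1,1]*s[1]+K[1,2]])
def tri(c1,p1,c2,p2):
    o1,d1=ray(c1,*p1);o2,d2=ray(c2,*p2);d1/=np.linalg.norm(d1);d2/=np.linalg.norm(d2)
    A=np.stack([d1,-d2],1);s=np.linalg.lstsq(A,o2-o1,rcond=None)[0]
    a=o1+s[0]*d1;b=o2+s[1]*d2;return (a+b)/2,np.linalg.norm(a-b)
E
python3 - <<'E'
from h import *
for n in('top','side'):
    c=cam(n,n+'0.png');print(n,-np.array(c['R']).T@np.array(c['t']),np.array(c['R'])[2])
print(ctrl.tcp_to_grasp,ctrl.get_obs())
E
```

```text
top [0.44216544 0.12187891 1.5711829 ] [ 0.0526602   0.01211166 -0.99853904]
side [0.55823347 1.12167348 0.93231638] [-0.02579739 -0.76682567 -0.64133679]
0.1804 {'time_s': 0.1, 'qpos': array([ 1.09337632e+00,  3.00405032e-01,  1.52151895e+00, -3.04873313e-05,
        1.32068978e+00, -6.65737097e-02]), 'joint_vel': array([ 0.00097955,  0.00030542, -0.00195375, -0.00078444,  0.00061804,
        0.00066142]), 'tau': array([-1.75028534e-03, -5.32655454e+01, -3.53275430e+01,  7.08151306e-02,
        2.35723250e-02, -3.96728069e-05]), 'ee_pos': array([0.21963931, 0.50420744, 0.40414875]), 'eef_rot': array([-3.14057184e+00, -3.84630197e-05,  2.73075390e+00]), 'force': array([-1.07004672,  0.25527985,  0.20443993]), 'moment': array([-0.02286913,  0.03327209, -0.01580074]), 'grip_force': 0.0, 'grip_width': 0.09382693130280154}
```

View pics/top0.png

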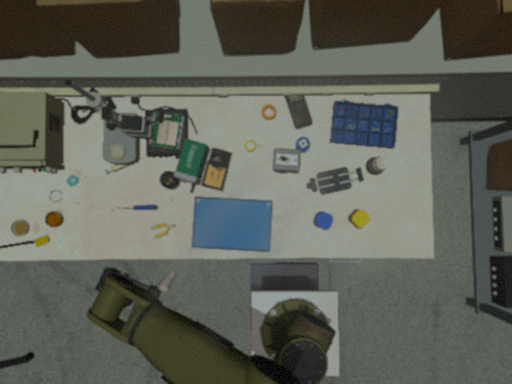

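View pics/side0.png

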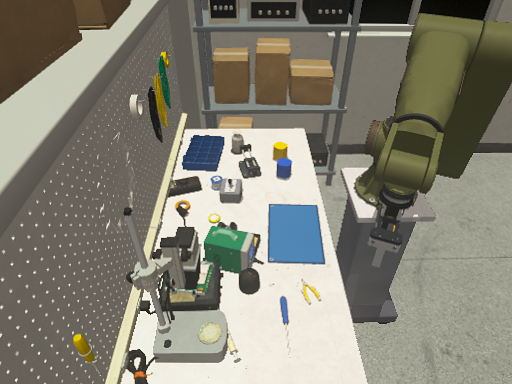

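The top view shows the mat at (232,223), blower (287,160), vice (335,180), pump (375,165), blue cup (323,220) and yellow cup (360,218). The red cup is absent. The side view shows the same things, with the blower at (231,189).

Run:
```python
from h import *
t=cam('top');s=cam('side')
def mask(c,kind,roi):
    h=cv2.cvtColor(c['img'],cv2.COLOR_BGR2HSV);lo,hi={'b':((105,140,60),(125,255,255)),'y':((20,140,90),(32,255,255)),'mat':((95,110,50),(118,255,255))}[kind]
    m=cv2.inRange(h,lo,hi);z=np.zeros_like(m);x0,y0,x1,y1=roi;z[y0:y1,x0:x1]=m[y0:y1,x0:x1];return z
for nm,c,k,roi,z in [('blue','t','b',(308,205,340,235),.072),('yel','t','y',(342,203,378,233),.072),('mat','t','mat',(185,190,278,256),.003)]:
    C=t;m=mask(C,k,roi);cn=max(cv2.findContours(m,0,2)[0],key=cv2.contourArea)
    P=np.array([onz(C,*p,z)[:2]*1000 for p in cn[:,0].astype(float)],np.float32)
    print(nm,cv2.contourArea(cn),cv2.boundingRect(cn),cv2.minAreaRect(P))
for nm,p,z in [('pump',(375,165),.1),('blower',(287,160),.054),('vice',(335,180),.07),('reel',(251,145),0.01),('cutters',(163,230),0),('sd',(145,208),0)]:print(nm,onz(t,*p,z))
a=cv2.resize(t['img'][130:240,265:395],None,fx=5,fy=5,interpolation=cv2.INTER_CUBIC)
b=cv2.resize(s['img'][125:215,170:310],None,fx=5,fy=5,interpolation=cv2.INTER_CUBIC)
cv2.imwrite('pics/a1.png',a);cv2.imwrite('pics/b1.png',b)
```

```text
blue 159.5 (316, 213, 16, 16) ((407.87353515625, -100.69114685058594), (51.080257415771484, 49.17951965332031), 71.15843200683594)
yel 197.0 (351, 210, 18, 17) ((414.6989440917969, -229.55911254882812), (54.15113830566406, 55.03110122680664), 44.17561721801758)
mat 2150.0 (201, 201, 70, 49) ((393.6724853515625, 213.5174560546875), (246.0114288330078, 179.61825561523438), 85.86514282226562)
pump [ 0.59893441 -0.27834622  0.1       ]
blower [0.624652   0.02412523 0.054     ]
vice [ 0.54981382 -0.1445206   0.07      ]
reel [0.68717843 0.15480408 0.01      ]
cutters [0.3732233  0.48372611 0.        ]
sd [0.45532313 0.55118125 0.        ]
```

View pics/a1.png

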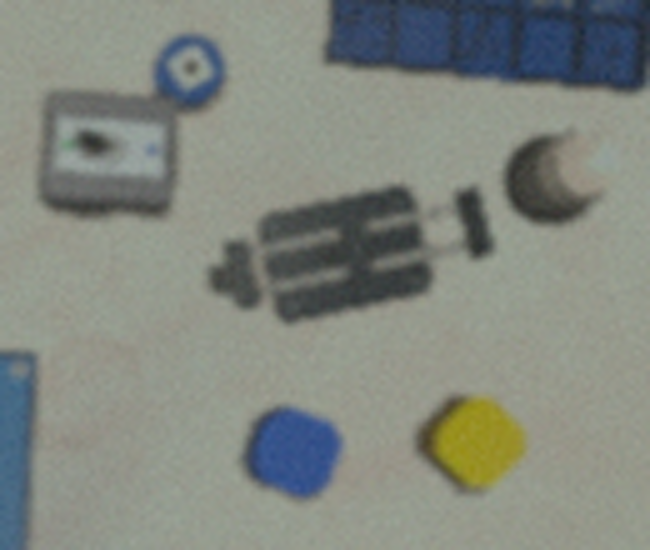

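View pics/b1.png

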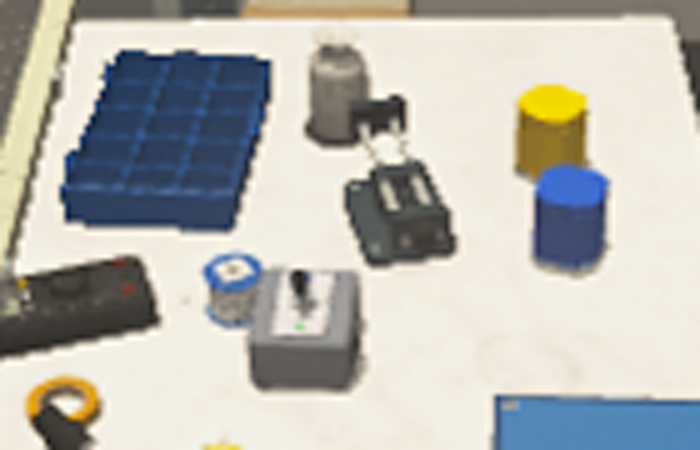

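The crops show the lever cap at full-image (284,158), leaning towards the green dot at (279,159); the blue dot is at (295,160). The yellow cup's flats look to be at about 45°, and the vice, pump and blue cup are clear. Next I'll refine the numbers.

```bash
cat >> h.py <<'E'
def up(c,x0,y0,x1,y1,f=8): return cv2.cvtColor(cv2.resize(c['img'][y0:y1,x0:x1],None,fx=f,fy=f,interpolation=cv2.INTER_CUBIC),cv2.COLOR_BGR2HSV)
def pts(c,roi,lo,hi,z,f=8):
    m=cv2.inRange(up(c,*roi,f),lo,hi);cn=max(cv2.findContours(m,0,2)[0],key=cv2.contourArea)
    px=(cn[:,0]+.5)/f-.5+np.array(roi[:2]);return px,np.array([onz(c,*p,z)[:2]*1000 for p in px],np.float32)
E
python3 - <<'E'
from h import *
t=cam('top')
for nm,roi,lo,hi,z in [('blue',(308,205,340,235),(105,130,60),(125,255,255),.07),('yel',(342,203,378,233),(18,130,80),(34,255,255),.07),('mat',(180,185,280,258),(90,60,20),(125,255,255),.003),('green',(275,153,283,165),(45,50,40),(90,255,255),.056),('bluedot',(291,156,299,164),(95,60,40),(130,255,255),.056),('cap',(278,152,293,165),(0,0,0),(180,255,75),.097),('pumpall',(362,150,392,178),(0,0,0),(180,255,110),.0)]:
    try:
        px,P=pts(t,roi,lo,hi,z);print(nm,px.mean(0).round(1),[np.round(v,1) for v in cv2.minAreaRect(P)],cv2.minEnclosingCircle(P)[0])
        if nm in('blue','yel'):
            a=np.arange(0,90,10);Q=P-P.mean(0)
            print([(int(x),round(float(np.ptp(Q@[np.cos(r),np.sin(r)])+np.ptp(Q@[-np.sin(r),np.cos(r)])),1)) for x in a for r in [np.radians(x)]])
        if nm=='mat':print(cv2.boxPoints(cv2.minAreaRect(P)).round())
    except Exception as e: print(nm,e)
s=cam('side')
g=[(111/5+265,147/5+130)]
for p,q,n in [((279-.4+.0,158.6),(229.8,190.4),'green'),((375.5,160),(237.5,137),'pumptop?')]:print(n,tri(t,p,s,q))
for u,v in [(68,143),(152,150),(111,147)]:print(onz(t,265+u/5-.4,130+v/5-.4,.056))
cv2.imwrite('pics/p2.png',np.hstack([cv2.resize(t['img'][145:185,355:400],(450,400),interpolation=2),cv2.resize(s['img'][125:160,220:260],(350,400),interpolation=2)]))
E
```

```text
blue [323.  220.1] [array([ 408.3, -100.7]), array([54.6, 51.5]), np.float64(68.6)] (407.9872131347656, -101.33784484863281)
[(0, 115.3), (10, 118.0), (20, 118.3), (30, 118.5), (40, 117.2), (50, 113.5), (60, 109.3), (70, 106.3), (80, 111.3)]
yel [359.3 218.1] [array([ 415.2, -228.6]), array([57.6, 57.6]), np.float64(44.4)] (414.1748352050781, -228.8717803955078)
[(0, 126.1), (10, 125.8), (20, 124.3), (30, 121.8), (40, 117.1), (50, 116.4), (60, 121.0), (70, 124.4), (80, 126.6)]
mat [230.4 221.3] [array([395., 228.]), array([284.6, 185.7]), np.float64(86.6)] (395.41473388671875, 228.8614959716797)
[[294.  92.]
 [479.  80.]
 [496. 365.]
 [311. 376.]]
green [278.  158.3] [array([630.6,  56.4]), array([4.5, 4.1]), np.float64(89.5)] (630.5576171875, 56.184173583984375)
bluedot max() iterable argument is empty
cap [282.7 158.1] [array([626.4,  40.5]), array([16.8,  8.9]), np.float64(59.6)] (626.4254150390625, 40.41808319091797)
pumpall [373.  166.7] [array([ 603.9, -297.6]), array([67.7, 54.7]), np.float64(27.7)] (606.7916259765625, -303.7698669433594)
green (array([0.63079398, 0.05422594, 0.05057234]), np.float64(0.0007695598053344413))
pumptop? (array([ 0.61193378, -0.28421553,  0.08424179]), np.float64(0.01258392298418724))
[0.63119695 0.05591262 0.056     ]
[ 0.6256219  -0.00456818  0.056     ]
[0.62804161 0.02493922 0.056     ]
```

View pics/p2.png

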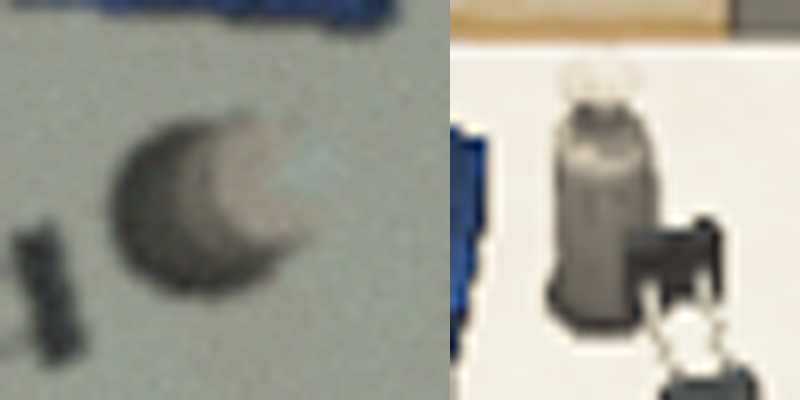

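The enlarged crops show the pump foot's left edge and bottom at (110,298), so its centre is about full-image (374,165.5). The pump stands upright beside the vice jaw.

```bash
cat >> h.py <<'E'
def Rt(az,tilt=0):
    a=np.radians(az);y=np.array([np.cos(a),np.sin(a),0]);z=np.array([0,0,-1.]);x=np.cross(y,z)
    return Ro.from_matrix(np.stack([x,y,z],1))*Ro.from_euler('y',tilt,degrees=True)
def row(g,az,tilt=0,frac=None):
    """row bringing grasp point to g, closing axis azimuth az, tilt about tool y (+: towards az+90)"""
    o=ctrl.get_obs();R0=Ro.from_euler('xyz',o['eef_rot']);R1=Rt(az,tilt);G=ctrl.tcp_to_grasp
    p1=np.array(g)-R1.as_matrix()[:,2]*G
    d=R0.inv().apply(p1-o['ee_pos'])*100;w=(R0.inv()*R1).as_rotvec()
    print('row',d.round(2).tolist()+w.round(3).tolist(),'steps',round(max(np.linalg.norm(d)/5,np.degrees(np.linalg.norm(w))/8.59),1))
def st():
    o=ctrl.get_obs();R=Ro.from_euler('xyz',o['eef_rot']);M=R.as_matrix()
    print('t',o['time_s'],'g',(o['ee_pos']+M[:,2]*ctrl.tcp_to_grasp).round(4),'az',np.degrees(np.arctan2(M[1,1],M[0,1])).round(1),'z',M[:,2].round(3),'q',o['qpos'].round(2),'w',round(o['grip_width'],4),'f',round(o['grip_force'],1),o['force'].round(1))
E
python3 - <<'E'
from h import *
t=cam('top');print(onz(t,374.2,165.6,.006))
st();row((.628,.0257,.2),84.7);row((.628,.0257,.2),-95.3)
E
```

```text
[ 0.60674719 -0.30094341  0.006     ]
t 0.35 g [0.2196 0.5042 0.2241] az 66.5 z [-0. -0. -1.] q [ 1.09  0.3   1.52  0.    1.32 -0.07] w 0.0943 f 0.0 [0.  0.9 0.5]
row [-56.55, -27.56, 2.42, -0.0, -0.0, -0.318] steps 12.6
row [-56.55, -27.56, 2.42, -0.0, 0.0, 2.823] steps 18.8
```

```bash
R='x'; python3 -m jog '[[-5,-2,0,0,0,-0.1],[-10,-4.8,0.5,0,0,-0.2],[-15,-7.3,0.5,0,0,-0.318],[-20,-9.7,0.5,0,0,-0.318],[-25,-12,1,0,0,-0.318],[-30,-14.6,1,0,0,-0.318],[-35,-17,1,0,0,-0.318],[-39,-19,1,0,0,-0.318]]' 100; python3 -c "
from h import *
row((.628,.0257,.2),84.7);row((.628,.0257,.09),84.7);st()"
```

```text
time_s: 1.15
ee_pos: [0.4802, 0.1987, 0.3949]
eef_rot: [3.141, 0.0, 3.049]
force: [-0.0, 1.1, -0.6]
grip_width: 0.0939
grip_force: 0.0
row [-16.32, -15.85, 1.46, 0.0, 0.0, -0.0] steps 4.6
row [-16.32, -15.86, 12.46, 0.0, 0.0, -0.0] steps 5.2
t 1.15 g [0.4802 0.1987 0.2145] az 84.7 z [ 0.  0. -1.] q [ 0.32  0.24  1.62  0.    1.28 -1.16] w 0.0939 f 0.0 [-0.   1.1 -0.6]
```

```bash
python3 -m jog '[[-5,-5,0,0,0,0],[-9,-9,0,0,0,0],[-13,-12.5,0,0,0,0],[-16.32,-15.86,1.5,0,0,0],[-16.32,-15.86,1.5,0,0,0],[-16.32,-15.86,5,0,0,0],[-16.32,-15.86,9,0,0,0],[-16.32,-15.86,11,0,0,0]]' 100; python3 -c "
from h import *
row((.628,.0257,.092),84.7);st()"
```

```text
time_s: 1.95
ee_pos: [0.6265, 0.0272, 0.2811]
eef_rot: [-3.141, -0.004, 3.048]
force: [0.9, -0.5, 0.6]
grip_width: 0.0941
grip_force: 0.0
row [-0.17, -0.13, 0.87, -0.0, -0.004, -0.001] steps 0.2
t 1.95 g [0.6257 0.0272 0.1007] az 84.7 z [-0.004  0.    -1.   ] q [-0.02  0.59  1.41  0.    1.15 -1.49] w 0.0941 f 0.0 [ 0.9 -0.5  0.6]
```

```bash
python3 -c "
from h import *
s=cam('side');t=cam('top')
cv2.imwrite('pics/l1.png',np.hstack([cv2.resize(s['img'][150:210,200:260],(400,400),interpolation=2),cv2.resize(t['img'][130:190,255:315],(400,400),interpolation=2)]))"
```

```text
(no output)
```

View pics/l1.png

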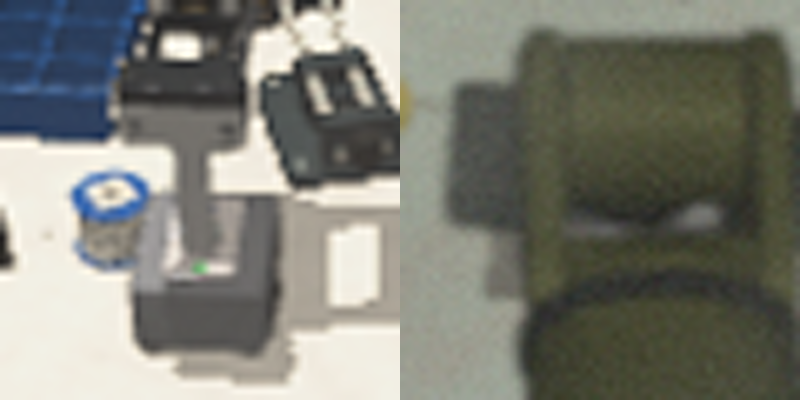

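The fingers straddle the lever, centred on the plate with the green dot just in front. Closing now.

```bash
python3 -m jog '[[0,0,0.8,0,0,0],[0,0,0.8,0,0,0],[0,0,0.8,0,0,0],[0,0,0.8,0,0,0],[0,0,0.8,0,0,0],[0,0,0.8,0,0,0],[0,0,0.8,0,0,0],[0,0,0.8,0,0,0]]' 0 8; python3 -c "
from h import *
st()"
```

```text
time_s: 2.85
ee_pos: [0.627, 0.0278, 0.2771]
eef_rot: [3.141, 0.001, 3.049]
force: [-0.1, 3.4, 1.6]
grip_width: 0.0335
grip_force: 1.4
t 2.85 g [0.6272 0.0278 0.0967] az 84.7 z [ 0.001  0.    -1.   ] q [-0.01  0.59  1.41  0.    1.14 -1.49] w 0.0335 f 1.4 [-0.1  3.4  1.6]
```

```bash
python3 -m jog '[[0,-0.2,0.3,0,0,0],[0,-0.2,0.3,0,0,0],[0,-0.2,0.3,0,0,0],[0,-0.2,0.3,0,0,0],[0,-0.2,0.3,0,0,0],[0,-0.2,0.3,0,0,0]]' 0 8; python3 -c "
from h import *
st()"
```

```text
time_s: 3.45
ee_pos: [0.6267, 0.0255, 0.2735]
eef_rot: [-3.141, -0.001, 3.049]
force: [0.3, 1.7, -2.8]
grip_width: 0.0136
grip_force: 8.0
t 3.45 g [0.6266 0.0254 0.0931] az 84.7 z [-0.001 -0.    -1.   ] q [-0.02  0.6   1.41 -0.    1.13 -1.5 ] w 0.0136 f 8.0 [ 0.3  1.7 -2.8]
```

```bash
python3 -m jog '[[0,0,0,0,0,0],[0,0,0,0,0,0],[0,0,0,0,0,0],[0,0,-3,0,0,0],[0,0,-7,0,0,0],[4,0,-11,0,0,0],[9,0,-12,0,0,0],[14,0,-12,0,0,0]]' 100; python3 -c "
from h import *
s=cam('side');t=cam('top');st()
cv2.imwrite('pics/l2.png',np.hstack([cv2.resize(s['img'][150:210,200:260],(400,400),interpolation=2),cv2.resize(t['img'][130:190,255:315],(400,400),interpolation=2)]))
for nm,roi,lo,hi,z in [('blue',(308,205,340,235),(105,130,60),(125,255,255),.07)]:
  px,P=pts(t,roi,lo,hi,z);print(nm,cv2.minAreaRect(P))
"
```

```text
time_s: 4.25
ee_pos: [0.4922, 0.0379, 0.3953]
eef_rot: [3.141, 0.003, 3.049]
force: [0.4, 0.4, 0.8]
grip_width: 0.0742
grip_force: 0.0
t 4.35 g [0.489  0.0383 0.2133] az 84.7 z [-0.002 -0.    -1.   ] q [ 0.    0.18  1.7  -0.    1.27 -1.48] w 0.0823 f 0.0 [ 0.2 -0.9 -1. ]
blue ((408.2701721191406, -100.9273452758789), (54.68227005004883, 52.11635971069336), 68.19378662109375)
```

View pics/l2.png

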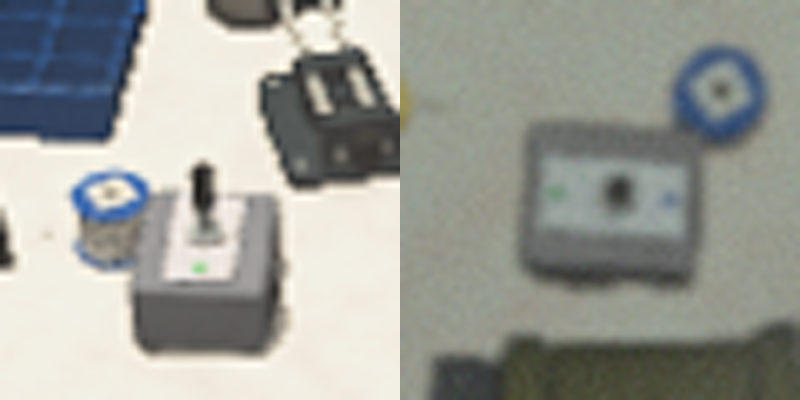

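The lever now stands upright over the middle of the plate, between the dots, so the blower is off. Next is the blue cup.

```bash
python3 -c "
from h import *
row((.408,-.101,.2),68);row((.408,-.101,.04),68)"
```

```text
row [6.81, -14.62, 1.34, -0.0, -0.002, 0.292] steps 3.2
row [6.78, -14.62, 17.34, -0.0, -0.002, 0.292] steps 4.7
```

```bash
python3 -m jog '[[3,-5,0.5,0,0,0.15],[6.8,-10,1,0,0,0.292],[6.8,-14.6,1.3,0,0,0.292],[6.8,-14.6,1.3,0,0,0.292],[6.8,-14.6,5,0,0,0.292],[6.8,-14.6,10,0,0,0.292],[6.8,-14.6,14,0,0,0.292],[6.8,-14.6,14,0,0,0.292]]' 100; python3 -c "
from h import *
st();row((.408,-.101,.04),68)
s=cam('side','x.png');t=cam('top')
cv2.imwrite('pics/c1.png',np.hstack([cv2.resize(s['img'][130:210,240:320],(400,400),interpolation=2),cv2.resize(t['img'][190:260,285:355],(400,400),interpolation=2)]))"
```

```text
time_s: 5.15
ee_pos: [0.4118, -0.1011, 0.25]
eef_rot: [-3.141, -0.008, 2.757]
force: [-0.6, -0.6, 0.9]
grip_width: 0.0941
grip_force: 0.0
t 5.15 g [ 0.4105 -0.1007  0.0696] az 67.9 z [-0.007  0.002 -1.   ] q [-0.33  0.24  2.01 -0.    0.9  -1.51] w 0.0941 f 0.0 [-0.6 -0.6  0.9]
row [0.33, -0.13, 2.97, -0.001, -0.008, -0.001] steps 0.6
```

View pics/c1.png

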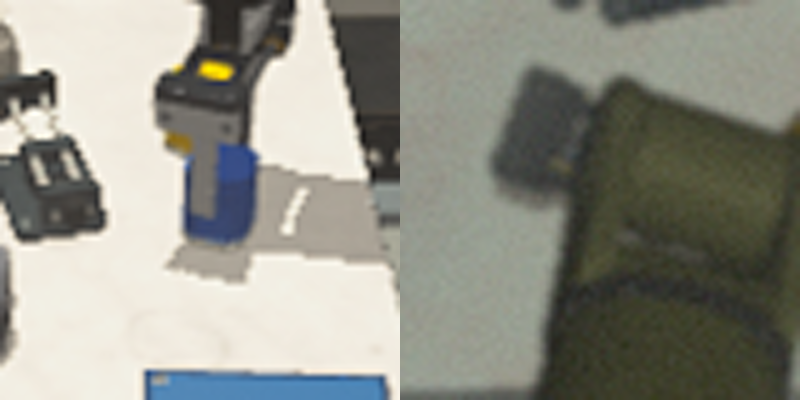

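The fingers straddle the blue cup correctly. I'll descend the rest of the way and grip.

```bash
python3 -m jog '[[0.1,0,2.8,0,0,0],[0.1,0,2.8,0,0,0],[0.1,0,2.8,0,0,0],[0.1,0,2.8,0,0,0],[0.1,0,2.8,0,0,0],[0.1,0,2.8,0,0,0],[0.1,0,2.8,0,0,0],[0.1,0,2.8,0,0,0]]' 0 20;  python3 -c "
from h import *
st()
row((.408,-.101,.16),68);row((.365,.13,.17),105);row((.365,.13,.17),105,60)"
```

```text
time_s: 6.05
ee_pos: [0.4119, -0.1009, 0.2268]
eef_rot: [3.142, 0.002, 2.757]
force: [-2.0, 1.0, 10.6]
grip_width: 0.0557
grip_force: 20.0
t 6.05 g [ 0.4122 -0.101   0.0464] az 68.0 z [ 0.002 -0.001 -1.   ] q [-0.33  0.28  2.02 -0.    0.83 -1.51] w 0.0557 f 20.0 [-2.   1.  10.6]
row [0.34, -0.15, -11.36, 0.0, 0.002, -0.001] steps 2.3
row [12.99, 19.64, -12.39, -0.001, 0.002, -0.646] steps 5.3
row [0.54, 29.05, -3.34, 0.338, 1.011, -0.586] steps 8.1
```

```bash
python3 -m jog '[[0,0,-4,0,0,0],[0,0,-8,0,0,0],[0,0,-12,0,0,0],[4,5,-12.4,0,0,-0.15],[7,10,-12.4,0,0,-0.3],[10,14,-12.4,0,0,-0.45],[13,19.6,-12.4,0,0,-0.646],[13,19.6,-12.4,0,0,-0.646]]';  python3 -c "
from h import *
st()
row((.365,.13,.17),105,30);row((.365,.13,.17),105,60)"
```

```text
time_s: 6.85
ee_pos: [0.3636, 0.1319, 0.3504]
eef_rot: [3.141, 0.001, -2.874]
force: [0.3, -0.5, -0.4]
grip_width: 0.0558
grip_force: 20.0
t 6.85 g [0.3638 0.132  0.17  ] az 105.3 z [ 0.001  0.    -1.   ] q [ 0.25 -0.01  2.01  0.    1.14 -1.59] w 0.0558 f 20.0 [ 0.3 -0.5 -0.4]
row [-9.1, -0.27, 2.42, -0.001, 0.525, 0.006] steps 3.5
row [-15.7, -0.32, 9.04, -0.003, 1.048, 0.006] steps 7.0
```

```bash
python3 -m jog '[[-2.7,0,0.2,0,0.148,0],[-5.3,0,0.8,0,0.297,0],[-7.8,0,1.8,0,0.445,0],[-10.1,0,3.1,0,0.593,0],[-12.2,0,4.7,0,0.742,0],[-14,0,6.7,0,0.89,0],[-15.6,0,9,0,1.047,0],[-15.6,0,9,0,1.047,0]]';  python3 -c "
from h import *
st()
row((.365,.13,.06),105,60)
row((.365,.13,.17),105,70)
s=cam('side');cv2.imwrite('pics/d1.png',cv2.resize(s['img'][130:290,200:400],(600,480)))"
```

```text
time_s: 7.65
ee_pos: [0.5159, 0.17, 0.2561]
eef_rot: [3.141, -1.056, -2.88]
force: [-0.6, -0.1, -1.2]
grip_width: 0.0563
grip_force: 20.0
t 7.65 g [0.3643 0.1295 0.1672] az 105.0 z [-0.841 -0.225 -0.493] q [ 0.25  0.62  1.51 -0.01  2.06 -1.58] w 0.0563 f 20.0 [-0.6 -0.1 -1.2]
row [-9.22, 0.04, 5.21, 0.001, -0.009, -0.0] steps 2.1
row [-2.78, 0.04, 0.04, 0.001, 0.166, -0.0] steps 1.1
```

View pics/d1.png

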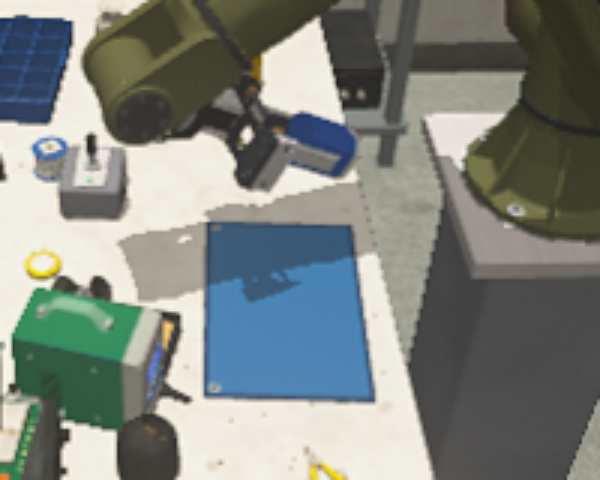

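The blue cup is held tilted 60° with its mouth towards the base. The wrist is clear of the blower and the green box. I'll lower it and let it lie down.

```bash
python3 -m jog '[[-3.2,0,1.8,0,0,0],[-6.4,0,3.6,0,0,0],[-8.6,0,4.8,0,0,0],[-9.6,0,5.4,0,0,0],[-9.6,0,5.4,0,0,0],[-9.6,0,5.4,0,0,0]]'; python3 -c "
from h import *
st()";  python3 -m jog '[[0,0,0,0,0,0],[0,0,0,0,0,0],[0,0,0,0,0,0],[0,0,0,0,0,0],[0,0,0,0,0,0],[0,0,0,0,0,0],[0,0,0,0,0,0]]' 100 ; python3 -c "
from h import *
st()
for T in (40,20,0,-15):row((.365,.13,.06),105,T)
s=cam('side');cv2.imwrite('pics/d2.png',cv2.resize(s['img'][170:270,240:360],(600,500)))"
```

```text
time_s: 8.3
ee_pos: [0.5169, 0.1704, 0.1514]
eef_rot: [-3.142, -1.044, -2.88]
force: [-0.4, 0.2, -0.5]
grip_width: 0.0559
grip_force: 20.0
t 8.3 g [0.3663 0.1301 0.0606] az 105.0 z [-0.835 -0.223 -0.503] q [ 0.25  0.79  1.52 -0.01  1.87 -1.58] w 0.0559 f 20.0 [-0.4  0.2 -0.5]
time_s: 9.0
ee_pos: [0.5166, 0.1703, 0.1494]
eef_rot: [3.142, -1.047, -2.88]
force: [-0.6, -0.3, -0.1]
grip_width: 0.094
grip_force: 0.0
t 9.0 g [0.3657 0.1299 0.0592] az 105.0 z [-0.837 -0.224 -0.5  ] q [ 0.25  0.8   1.52 -0.01  1.87 -1.58] w 0.094 f 0.0 [-0.6 -0.3 -0.1]
row [6.27, 0.03, 1.1, 0.0, -0.349, -0.0] steps 2.3
row [11.7, 0.03, 4.23, 0.0, -0.698, -0.0] steps 4.7
row [15.72, 0.02, 9.03, 0.0, -1.047, -0.001] steps 7.0
row [17.53, 0.02, 13.38, 0.0, -1.309, -0.001] steps 8.7
```

View pics/d2.png

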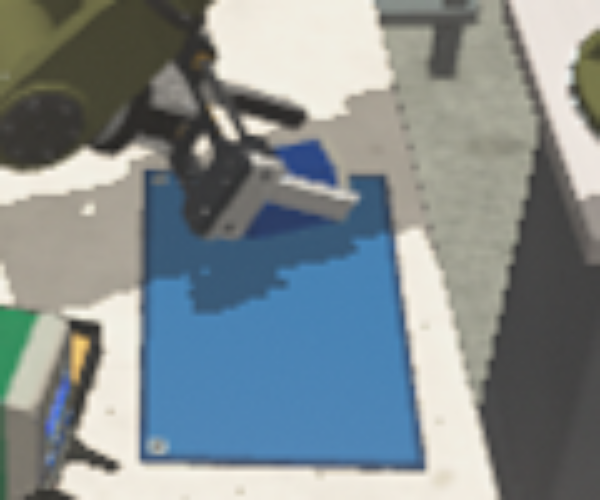

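The blue cup has dropped onto its side on the mat between the open fingers. I'll swing back to vertical.

```bash
python3 -m jog '[[2.7,0,0.2,0,-0.148,0],[5.3,0,0.8,0,-0.297,0],[7.8,0,1.8,0,-0.445,0],[10.1,0,3.1,0,-0.593,0],[12.2,0,4.7,0,-0.742,0],[14,0,6.7,0,-0.89,0],[15.6,0,9,0,-1.047,0],[15.6,0,9,0,-1.047,0]]';  python3 -c "
from h import *
st();s=cam('side')
h=cv2.cvtColor(s['img'],cv2.COLOR_BGR2HSV)
for nm,lo,hi in (('blue',(112,150,40),(125,255,255)),('white',(0,0,150),(180,70,255))):
  m=cv2.inRange(h,lo,hi)[185:235,275:325];n,l,S,C=cv2.connectedComponentsWithStats(m)
  for i in range(1,n):
    if S[i,4]>8:
      c=C[i]+[275,185];print(nm,S[i],c.round(1),onz(s,*c,.035).round(3))
print(proj(s,(.365,.13,.003)),proj(s,(.365,.13,.059)),proj(s,(.33,.12,.03)),proj(s,(.40,.14,.03)))
cv2.imwrite('pics/e1.png',cv2.resize(s['img'][180:240,265:335],(700,600),interpolation=2))"
```

```text
time_s: 9.85
ee_pos: [0.3636, 0.1295, 0.2397]
eef_rot: [3.142, 0.003, -2.88]
force: [0.1, -0.8, 0.8]
grip_width: 0.0943
grip_force: 0.0
t 9.85 g [0.3642 0.1296 0.0593] az 105.0 z [ 0.003  0.001 -1.   ] q [ 0.25  0.18  2.12  0.    0.84 -1.59] w 0.0943 f 0.0 [ 0.1 -0.8  0.8]
white [  0   0  27  20 370] [284.7 193.5] [0.419 0.059 0.035]
white [ 37   0  13  50 270] [320.6 210.4] [0.295 0.158 0.035]
[300.04598547 211.84144063] [301.27310268 200.73535625] [309.56384974 204.636488  ] [291.57778025 208.51019245]
```

View pics/e1.png

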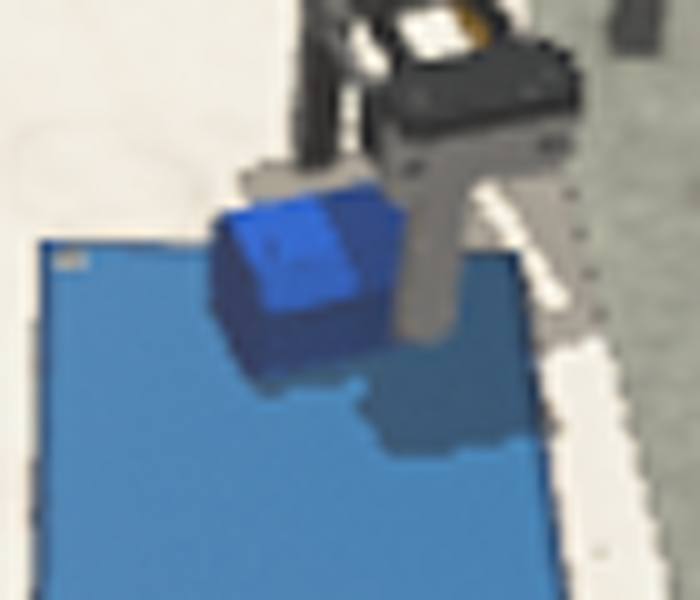

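The cup lies on its side with its base outward, face centre near full-image (289,210). The fingers are over its mouth end, so I need to shift outward.

```bash
python3 -c "
from h import *
s=cam('side')
for p,z in [((288.7,209.5),.031),((291.6,210.6),.059),((287.2,201.3),.059),((290.5,218.3),.003)]:print(onz(s,p[0]-.4,p[1]-.4,z).round(4))
for g in((.375,.135),(.383,.135)):row(g+(.04,),105,-0)"
```

```text
[0.4127 0.144  0.031 ]
[0.4073 0.1805 0.059 ]
[0.4186 0.1297 0.059 ]
[0.4059 0.1621 0.003 ]
row [-0.97, 0.25, 1.96, -0.0, -0.001, -0.001] steps 0.4
row [-1.74, 0.04, 1.96, -0.0, -0.001, -0.001] steps 0.5
```

```bash
python3 -m jog '[[-1,0.6,0,0,0,0],[0.9,0.6,0.5,0,-0.13,0],[3.2,0.6,0.6,0,-0.262,0],[3.2,0.6,2,0,-0.262,0],[3.2,0.6,3,0,-0.262,0],[3.2,0.6,3,0,-0.262,0],[3.2,0.6,3,0,-0.262,0],[3.2,0.6,3,0,-0.262,0]]'; python3 -m jog '[[0,0,0,0,0,0],[0,0,0,0,0,0],[0,0,0,0,0,0],[0,0,0,0,0,0],[0,0,0,0,0,0],[0,0,0,0,0,0],[0,0,0,0,0,0]]' 0 20 ; python3 -c "
from h import *
st()
for T in (25,63):row((.377,.139,.13),105,T)"
```

```text
time_s: 10.75
ee_pos: [0.3341, 0.1278, 0.2098]
eef_rot: [3.142, 0.262, -2.88]
force: [0.7, 0.3, -0.1]
grip_width: 0.0942
grip_force: 0.0
time_s: 11.45
ee_pos: [0.3335, 0.1275, 0.2096]
eef_rot: [-3.142, 0.262, -2.88]
force: [-0.2, -0.4, 1.3]
grip_width: 0.0558
grip_force: 20.0
t 11.45 g [0.3787 0.1396 0.0353] az 105.0 z [ 0.25   0.067 -0.966] q [ 0.26  0.16  2.25 -0.    0.47 -1.57] w 0.0558 f 20.0 [-0.2 -0.4  1.3]
row [-13.88, -0.01, -4.96, 0.0, 0.699, -0.001] steps 4.7
row [-19.93, -0.0, 5.11, 0.0, 1.362, -0.001] steps 9.1
```

```bash
python3 -m jog '[[-1.2,0,-4.3,0,0,0],[-2.3,0,-8.7,0,0,0],[-5,0,-8,0,0.14,0],[-8,0,-7.3,0,0.28,0],[-11,0,-6.3,0,0.42,0],[-12.5,0,-5.6,0,0.56,0],[-13.9,0,-5,0,0.7,0],[-13.9,0,-5,0,0.7,0]]'; python3 -c "
from h import *
st()
for T in (45,63):row((.377,.139,.13),105,T)"
```

```text
time_s: 12.25
ee_pos: [0.4517, 0.1591, 0.2928]
eef_rot: [-3.142, -0.442, -2.881]
force: [0.3, -0.5, -1.0]
grip_width: 0.0558
grip_force: 20.0
t 12.25 g [0.3771 0.1392 0.1297] az 105.0 z [-0.413 -0.11  -0.904] q [ 0.26  0.35  1.76  0.    1.48 -1.57] w 0.0558 f 20.0 [ 0.3 -0.5 -1. ]
row [-6.05, -0.0, 1.04, 0.0, 0.344, -0.001] steps 2.3
row [-11.0, -0.0, 3.74, 0.001, 0.658, -0.001] steps 4.4
```

```bash
python3 -m jog '[[-2.5,0,0.4,0,0.14,0],[-5,0,0.8,0,0.28,0],[-7.5,0,1.6,0,0.42,0],[-9.5,0,2.7,0,0.56,0],[-11,0,3.7,0,0.66,0],[-11,0,3.7,0,0.66,0]]';python3 -m jog '[[-2.5,0,1.2,0,0,0],[-5,0,2.5,0,0,0],[-6.3,0,3.2,0,0,0],[-7,0,3.6,0,0,0],[-7,0,3.6,0,0,0],[-7,0,3.6,0,0,0]]'; python3 -c "
from h import *
st()
for T in (63,):row((.377,.139,.046),105,T)"
```

```text
time_s: 12.85
ee_pos: [0.5313, 0.1804, 0.2113]
eef_rot: [-3.142, -1.1, -2.88]
force: [0.3, -0.8, -1.0]
grip_width: 0.0563
grip_force: 20.0
time_s: 13.45
ee_pos: [0.5318, 0.1806, 0.1361]
eef_rot: [-3.142, -1.096, -2.88]
force: [-0.1, -0.1, -0.7]
grip_width: 0.056
grip_force: 20.0
t 13.45 g [0.3768 0.1391 0.0536] az 105.0 z [-0.859 -0.23  -0.458] q [ 0.26  0.85  1.45  0.    1.93 -1.57] w 0.056 f 20.0 [-0.1 -0.1 -0.7]
row [-0.76, -0.01, 0.33, 0.0, 0.004, -0.0] steps 0.2
```

```bash
python3 -m jog '[[-0.25,0,0.12,0,0,0],[-0.5,0,0.25,0,0,0],[-0.5,0,0.25,0,0,0]]'; python3 -c "
from h import *
st()"; python3 -m jog '[[0,0,0,0,0,0],[0,0,0,0,0,0],[0,0,0,0,0,0],[0,0,0,0,0,0],[0,0,0,0,0,0]]' 90; python3 -c "
from h import *
st();s=cam('side');cv2.imwrite('pics/f1.png',cv2.resize(s['img'][170:240,265:335],(600,600),interpolation=2))"
```

```text
time_s: 13.75
ee_pos: [0.5316, 0.1805, 0.1293]
eef_rot: [-3.142, -1.098, -2.88]
force: [-0.7, -0.4, -0.7]
grip_width: 0.0559
grip_force: 20.0
t 13.75 g [0.3764 0.139  0.0471] az 105.0 z [-0.86  -0.23  -0.455] q [ 0.26  0.87  1.45  0.    1.92 -1.57] w 0.0559 f 20.0 [-0.7 -0.4 -0.7]
time_s: 14.25
ee_pos: [0.5316, 0.1805, 0.1294]
eef_rot: [-3.142, -1.098, -2.88]
force: [0.6, 0.3, 0.3]
grip_width: 0.0844
grip_force: 0.0
t 14.25 g [0.3764 0.139  0.0472] az 105.0 z [-0.86  -0.23  -0.455] q [ 0.26  0.87  1.45  0.    1.92 -1.57] w 0.0844 f 0.0 [0.6 0.3 0.3]
```

View pics/f1.png

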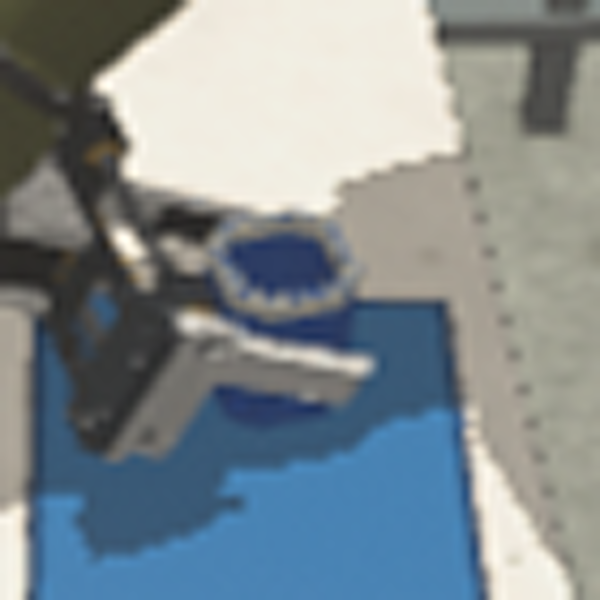

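The blue cup stands mouth up on the mat with its rim at crop (285,265). Next I'll go vertical, regrip it and move it to the far slot.

```bash
python3 -m jog '[[2.7,0,0.2,0,-0.148,0],[5.3,0,0.8,0,-0.297,0],[7.8,0,1.8,0,-0.445,0],[10.1,0,3.1,0,-0.593,0],[12.2,0,4.7,0,-0.742,0],[14,0,6.7,0,-0.89,0],[15.6,0,9,0,-1.047,0],[16,0,9.8,0,-1.098,0]]' 100; python3 -m jog '[[0,0,0,0,0,0],[0,0,0,0,0,0],[0,0,0,0,0,0],[0,0,0,0,0,0],[0,0,0,0,0,0],[0,0,0,0,0,0],[0,0,0,0,0,0]]' 0 20; python3 -c "
from h import *
st();row((.376,.139,.11),105);row((.39,.318,.11),90);row((.39,.318,.049),90)"
```

```text
time_s: 15.1
ee_pos: [0.3749, 0.1387, 0.2277]
eef_rot: [-3.142, 0.006, -2.88]
force: [0.1, 0.2, -0.3]
grip_width: 0.0938
grip_force: 0.0
time_s: 15.8
ee_pos: [0.377, 0.1391, 0.227]
eef_rot: [-3.142, -0.0, -2.88]
force: [-0.6, -0.7, -0.3]
grip_width: 0.0558
grip_force: 20.0
t 15.8 g [0.3769 0.1391 0.0466] az 105.0 z [-0. -0. -1.] q [ 0.26  0.24  2.08 -0.    0.82 -1.57] w 0.0558 f 20.0 [-0.6 -0.7 -0.3]
row [0.1, 0.01, -6.34, -0.0, -0.0, -0.001] steps 1.3
row [-5.87, 16.94, -6.34, -0.0, -0.0, 0.261] steps 3.8
row [-5.88, 16.94, -0.24, -0.0, -0.0, 0.261] steps 3.6
```

```bash
python3 -m jog '[[0,0,-3,0,0,0],[0,3,-5,0,0,0],[-2,7,-5,0,0,0.13],[-4,12,-5,0,0,0.261],[-5.9,16.9,-5,0,0,0.261],[-5.9,16.9,-3,0,0,0.261],[-5.9,16.9,-0.1,0,0,0.261],[-5.9,16.9,-0.1,0,0,0.261]]'; python3 -m jog '[[0,0,0.05,0,0,0],[0,0,0.05,0,0,0],[0,0,0.05,0,0,0]]';python3 -c "
from h import *
st()"; python3 -m jog '[[0,0,0,0,0,0],[0,0,0,0,0,0],[0,0,0,0,0,0],[0,0,0,0,0,0],[0,0,0,0,0,0],[0,0,-4,0,0,0],[0,0,-9,0,0,0],[0,0,-14,0,0,0]]' 100; python3 -c "
from h import *
st();t=cam('top')
px,P=pts(t,(342,203,378,240),(18,130,80),(34,255,255),.07);print(px.mean(0),cv2.minAreaRect(P))
row((.415,-.229,.2),45)"
```

```text
time_s: 16.6
ee_pos: [0.3898, 0.318, 0.2258]
eef_rot: [-3.14, -0.003, -3.141]
force: [-0.9, 0.4, 0.4]
grip_width: 0.0562
grip_force: 20.0
time_s: 16.9
ee_pos: [0.3904, 0.3175, 0.2284]
eef_rot: [3.141, 0.001, 3.141]
force: [0.2, -0.3, -1.1]
grip_width: 0.0559
grip_force: 20.0
t 16.9 g [0.3906 0.3176 0.048 ] az 90.0 z [ 0.001  0.    -1.   ] q [ 0.61  0.42  1.81 -0.    0.91 -0.96] w 0.0559 f 20.0 [ 0.2 -0.3 -1.1]
time_s: 17.7
ee_pos: [0.39, 0.3175, 0.3693]
eef_rot: [-3.141, -0.001, -3.141]
force: [-0.4, 0.1, 0.1]
grip_width: 0.0939
grip_force: 0.0
t 17.7 g [0.3899 0.3174 0.1889] az 90.0 z [-0.001 -0.001 -1.   ] q [ 0.61  0.23  1.7   0.    1.22 -0.96] w 0.0939 f 0.0 [-0.4  0.1  0.1]
[357.77620968 217.95295699] ((414.9441223144531, -228.9608154296875), (57.053768157958984, 56.834075927734375), 45.94226837158203)
row [-2.43, -54.69, -0.58, 0.009, 0.006, 0.786] steps 11.0
```

```bash
python3 -m jog '[[-0.3,-5,-0.5,0,0,0],[-0.5,-10,-0.5,0,0,0.1],[-1,-15,-0.5,0,0,0.2],[-1,-20,-0.5,0,0,0.3],[-1.5,-25,-0.5,0,0,0.4],[-1.5,-30,-0.5,0,0,0.5],[-2,-35,-0.5,0,0,0.6],[-2,-39.5,-0.5,0,0,0.7]]' 100; python3 -m jog '[[0,0,0,0,0,0.08]]'; python3 -c "
from h import *
st();row((.415,-.229,.2),45);row((.415,-.229,.042),45)"
```

```text
time_s: 18.55
ee_pos: [0.4101, -0.0795, 0.3727]
eef_rot: [3.141, 0.001, 2.437]
force: [1.0, 0.2, 0.3]
grip_width: 0.0942
grip_force: 0.0
time_s: 18.65
ee_pos: [0.4101, -0.0815, 0.3725]
eef_rot: [-3.141, 0.001, 2.352]
force: [0.2, 0.8, -0.7]
grip_width: 0.0939
grip_force: 0.0
t 18.65 g [ 0.4101 -0.0816  0.1921] az 44.8 z [ 0.    -0.001 -1.   ] q [-0.28  0.03  1.91 -0.    1.2  -1.07] w 0.0939 f 0.0 [ 0.2  0.8 -0.7]
row [-10.82, -10.04, -0.78, -0.0, 0.001, -0.004] steps 3.0
row [-10.81, -10.04, 15.02, -0.0, 0.001, -0.004] steps 4.2
```

```bash
python3 -m jog '[[-4,-3.5,0,0,0,0],[-7.5,-7,0,0,0,0],[-10.8,-10,0,0,0,0],[-10.8,-10,0,0,0,0],[-10.8,-10,4,0,0,0],[-10.8,-10,8,0,0,0],[-10.8,-10,12,0,0,0],[-10.8,-10,15,0,0,0]]'; python3 -m jog '[[0,0,0,0,0,0],[0,0,0,0,0,0],[0,0,0,0,0,0],[0,0,0,0,0,0],[0,0,0,0,0,0],[0,0,0,0,0,0],[0,0,0,0,0,0],[0,0,0,0,0,0]]' 0 20; python3 -c "
from h import *
st();row((.415,-.229,.16),45);row((.365,.13,.17),105)"
```

```text
time_s: 19.45
ee_pos: [0.4164, -0.2236, 0.2204]
eef_rot: [-3.141, -0.002, 2.362]
force: [0.0, -0.1, -0.5]
grip_width: 0.0945
grip_force: 0.0
time_s: 20.25
ee_pos: [0.417, -0.2245, 0.2237]
eef_rot: [3.141, 0.002, 2.362]
force: [-1.8, 0.8, 8.7]
grip_width: 0.0562
grip_force: 20.0
t 20.25 g [ 0.4173 -0.2247  0.0433] az 45.3 z [ 0.001 -0.001 -1.   ] q [-0.57  0.38  1.89 -0.    0.87 -1.36] w 0.0562 f 20.0 [-1.8  0.8  8.7]
row [-0.19, -0.46, -11.67, 0.0, 0.002, 0.006] steps 2.3
row [28.61, 21.55, -12.71, -0.001, 0.002, -1.042] steps 7.6
```

```bash
python3 -m jog '[[0,0,-4.5,0,0,0],[0,0,-9,0,0,0],[2,1,-12.7,0,0,-0.05],[6,4,-12.7,0,0,-0.2],[10,7,-12.7,0,0,-0.34],[14,10.5,-12.7,0,0,-0.48],[18,13.5,-12.7,0,0,-0.62],[22,16.5,-12.7,0,0,-0.76]]'; python3 -c "
from h import *
row((.365,.13,.17),105);st()"
```

```text
time_s: 21.05
ee_pos: [0.376, 0.0463, 0.3501]
eef_rot: [3.141, 0.001, 3.127]
force: [1.1, -0.3, -0.8]
grip_width: 0.0562
grip_force: 19.9
row [1.22, 8.36, -0.03, -0.0, 0.001, -0.276] steps 1.8
t 21.05 g [0.3762 0.0463 0.1697] az 89.2 z [ 0.001  0.    -1.   ] q [ 0.03 -0.03  2.03  0.    1.14 -1.53] w 0.0562 f 19.9 [ 1.1 -0.3 -0.8]
```

```bash
python3 -m jog '[[0.5,4.2,0,0,0,-0.14],[1.2,8.3,0,0,0,-0.276],[1.2,8.3,0,0,0,-0.276],[1.2,8.3,0,0,0,-0.276]]'; python3 -m jog '[[-2.7,0,0.2,0,0.148,0],[-5.3,0,0.8,0,0.297,0],[-7.8,0,1.8,0,0.445,0],[-10.1,0,3.1,0,0.593,0],[-12.2,0,4.7,0,0.742,0],[-14,0,6.7,0,0.89,0],[-15.6,0,9,0,1.047,0],[-15.6,0,9,0,1.047,0]]'; python3 -m jog '[[-3.2,0,1.8,0,0,0],[-6.4,0,3.6,0,0,0],[-8.6,0,4.8,0,0,0],[-9.8,0,5.5,0,0,0],[-9.8,0,5.5,0,0,0],[-9.8,0,5.5,0,0,0]]'; python3 -c "
from h import *
st()"; python3 -m jog '[[0,0,0,0,0,0],[0,0,0,0,0,0],[0,0,0,0,0,0],[0,0,0,0,0,0],[0,0,0,0,0,0],[0,0,0,0,0,0],[0,0,0,0,0,0]]' 100; python3 -m jog '[[2.7,0,0.2,0,-0.148,0],[5.3,0,0.8,0,-0.297,0],[7.8,0,1.8,0,-0.445,0],[10.1,0,3.1,0,-0.593,0],[12.2,0,4.7,0,-0.742,0],[14,0,6.7,0,-0.89,0],[15.6,0,9,0,-1.047,0],[15.6,0,9,0,-1.047,0]]'; python3 -c "
from h import *
st();s=cam('side','y2.png');h=cv2.cvtColor(s['img'],cv2.COLOR_BGR2HSV)
m=cv2.inRange(h,(18,110,60),(34,255,255))[185:235,270:330];ys,xs=np.nonzero(m);print(len(xs),xs.min()+270,xs.max()+270,ys.min()+185,ys.max()+185)
for y in range(ys.min(),ys.max()+1,2):
  x=xs[ys==y];print(y+185,(x.min()+270,x.max()+270) if len(x) else '',end='; ')"
```

```text
time_s: 21.45
ee_pos: [0.3663, 0.1282, 0.3498]
eef_rot: [-3.141, 0.0, -2.884]
force: [1.0, 0.4, -1.0]
grip_width: 0.0559
grip_force: 19.9
time_s: 22.25
ee_pos: [0.5185, 0.1656, 0.2558]
eef_rot: [-3.141, -1.056, -2.889]
force: [0.1, 0.1, -1.3]
grip_width: 0.0562
grip_force: 19.9
time_s: 22.85
ee_pos: [0.5192, 0.1673, 0.1489]
eef_rot: [-3.141, -1.044, -2.886]
force: [-0.0, 0.2, -0.9]
grip_width: 0.0557
grip_force: 19.9
t 22.85 g [0.3683 0.1279 0.0582] az 104.6 z [-0.836 -0.218 -0.503] q [ 0.25  0.8   1.51 -0.01  1.87 -1.58] w 0.0557 f 19.9 [-0.   0.2 -0.9]
time_s: 23.55
ee_pos: [0.5188, 0.1676, 0.1473]
eef_rot: [3.142, -1.047, -2.885]
force: [0.7, -0.2, 0.4]
grip_width: 0.0941
grip_force: 0.0
time_s: 24.35
ee_pos: [0.3656, 0.1276, 0.2376]
eef_rot: [-3.142, 0.003, -2.885]
force: [-0.1, -0.3, 1.2]
grip_width: 0.0939
grip_force: 0.0
t 24.35 g [0.3662 0.1277 0.0572] az 104.7 z [ 0.003  0.001 -1.   ] q [ 0.24  0.19  2.11  0.    0.84 -1.59] w 0.0939 f 0.0 [-0.1 -0.3  1.2]
320 284 304 198 216
198 (np.int64(297), np.int64(301)); 200 (np.int64(286), np.int64(302)); 202 (np.int64(284), np.int64(303)); 204 (np.int64(284), np.int64(304)); 206 (np.int64(284), np.int64(304)); 208 (np.int64(284), np.int64(303)); 210 (np.int64(285), np.int64(303)); 212 (np.int64(285), np.int64(302)); 214 (np.int64(286), np.int64(301)); 216 (np.int64(287), np.int64(292));
```

```bash
python3 -m jog '[[-1.5,0.3,0,0,0,0],[0.6,0.3,0.3,0,-0.13,0],[2.7,0.3,0.6,0,-0.262,0],[2.7,0.3,1.6,0,-0.262,0],[2.7,0.3,2.7,0,-0.262,0],[2.7,0.3,2.7,0,-0.262,0],[2.7,0.3,2.7,0,-0.262,0]]'; python3 -m jog '[[0,0,0,0,0,0],[0,0,0,0,0,0],[0,0,0,0,0,0],[0,0,0,0,0,0],[0,0,0,0,0,0],[0,0,0,0,0,0],[0,0,0,0,0,0]]' 0 20 ; python3 -c "
from h import *
st()"
```

```text
time_s: 25.1
ee_pos: [0.3419, 0.1244, 0.2104]
eef_rot: [3.142, 0.26, -2.885]
force: [0.4, 0.7, 1.0]
grip_width: 0.094
grip_force: 0.0
time_s: 25.8
ee_pos: [0.3411, 0.1241, 0.2104]
eef_rot: [-3.142, 0.262, -2.885]
force: [-0.7, -0.1, 1.5]
grip_width: 0.0555
grip_force: 20.0
t 25.8 g [0.3863 0.136  0.0362] az 104.7 z [ 0.251  0.066 -0.966] q [ 0.25  0.17  2.23  0.    0.47 -1.58] w 0.0555 f 20.0 [-0.7 -0.1  1.5]
```

```bash
python3 -m jog '[[-1.2,0,-4.3,0,0,0],[-2.3,0,-8.7,0,0,0],[-5,0,-8,0,0.14,0],[-8,0,-7.3,0,0.28,0],[-11,0,-6.3,0,0.42,0],[-12.5,0,-5.6,0,0.56,0],[-13.9,0,-5,0,0.7,0],[-13.9,0,-5,0,0.7,0]]'; python3 -m jog '[[-2.5,0,0.4,0,0.14,0],[-5,0,0.8,0,0.28,0],[-7.5,0,1.6,0,0.42,0],[-9.5,0,2.7,0,0.56,0],[-11,0,3.7,0,0.66,0],[-11,0,3.7,0,0.66,0]]';python3 -m jog '[[-2.5,0,1.2,0,0,0],[-5,0,2.5,0,0,0],[-6.3,0,3.2,0,0,0],[-7.5,0,3.85,0,0,0],[-7.5,0,3.85,0,0,0],[-7.5,0,3.85,0,0,0]]'; python3 -c "
from h import *
st();row((.386,.136,.048),104.7,63)"
```

```text
time_s: 26.6
ee_pos: [0.4594, 0.1551, 0.2936]
eef_rot: [3.142, -0.442, -2.885]
force: [0.8, 0.4, -0.4]
grip_width: 0.0558
grip_force: 20.0
time_s: 27.2
ee_pos: [0.5392, 0.176, 0.2121]
eef_rot: [3.142, -1.099, -2.885]
force: [0.1, -0.3, -1.2]
grip_width: 0.0561
grip_force: 20.0
time_s: 27.8
ee_pos: [0.5396, 0.1762, 0.1312]
eef_rot: [-3.142, -1.096, -2.885]
force: [-0.4, -0.2, -1.0]
grip_width: 0.0562
grip_force: 20.0
t 27.8 g [0.3844 0.1355 0.0487] az 104.7 z [-0.86  -0.225 -0.457] q [ 0.25  0.87  1.43 -0.    1.93 -1.57] w 0.0562 f 20.0 [-0.4 -0.2 -1. ]
row [-0.2, 0.01, -0.12, 0.0, 0.003, -0.0] steps 0.0
```

Releasing, swinging to vertical and retreating upward.

```bash
python3 -m jog '[[0,0,0,0,0,0],[0,0,0,0,0,0],[0,0,0,0,0,0],[0,0,0,0,0,0],[0,0,0,0,0,0],[0,0,0,0,0,0]]' 95; python3 -m jog '[[2.7,0,0.2,0,-0.148,0],[5.3,0,0.8,0,-0.297,0],[7.8,0,1.8,0,-0.445,0],[10.1,0,3.1,0,-0.593,0],[12.2,0,4.7,0,-0.742,0],[14,0,6.7,0,-0.89,0],[15.6,0,9,0,-1.047,0],[16,0,9.8,0,-1.098,0]]' 100; python3 -m jog '[[0,0,-4,0,0,0],[0,0,-8,0,0,0],[0,0,-13,0,0,0],[-4,0,-16,0,0,0],[-9,0,-16,0,0,0],[-13,0,-16,0,0,0],[-17,0,-16,0,0,0],[-20,0,-16,0,0,0]]'; python3 -c "
from h import *
st();s=cam('side');t=cam('top')
cv2.imwrite('pics/g1.png',np.hstack([cv2.resize(s['img'][170:290,250:350],(380,456),interpolation=2),cv2.resize(t['img'][185:265,185:285],(420,456),interpolation=2)]))
row((.607,-.301,.22),30)
for roi,lo,hi in (((342,140,400,185),(0,0,0),(180,255,110)),):
  px,P=pts(t,roi,lo,hi,.0);print(px.min(0),px.max(0))"
```

```text
time_s: 28.4
ee_pos: [0.5395, 0.1761, 0.1302]
eef_rot: [3.142, -1.098, -2.885]
force: [-0.5, -0.0, 0.1]
grip_width: 0.0893
grip_force: 0.0
time_s: 29.2
ee_pos: [0.3826, 0.1351, 0.2285]
eef_rot: [-3.142, 0.006, -2.885]
force: [-0.5, -0.3, 0.1]
grip_width: 0.094
grip_force: 0.0
time_s: 30.0
ee_pos: [0.5798, 0.1866, 0.3875]
eef_rot: [-3.142, -0.0, -2.885]
force: [-0.3, -0.2, -0.3]
grip_width: 0.0941
grip_force: 0.0
t 30.0 g [0.5797 0.1866 0.2071] az 104.7 z [-0. -0. -1.] q [ 0.25  0.45  1.36 -0.    1.33 -1.58] w 0.0941 f 0.0 [-0.3 -0.2 -0.3]
row [9.74, -47.85, -1.36, -0.001, -0.001, 1.303] steps 9.8
[341.5625 139.5625] [395.1875 148.0625]
```

View pics/g1.png

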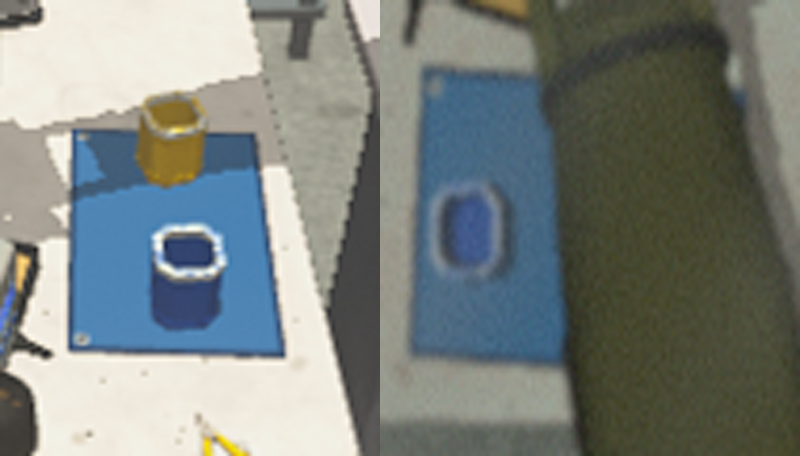

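Side crop: both cups stand mouth up on the mat, yellow at (170,140) and blue at (188,275). The top crop also shows the blue rim at (470,230). Next is the pump.

```bash
python3 -c "
from h import *
t=cam('top');s=cam('side')
for n,p,z in [('jaw',(457,193),.075),('jaw',(478,186),.075),('jaw',(493,252),.075),('jaw',(470,260),.075),('tray',(325,62),0.03),('tray',(640,88),0.03)]:print(n,onz(t,265+p[0]/5-.4,130+p[1]/5-.4,z).round(3))
# pump in side view: silhouette 'p2' scale 8.75x,11.43y ; foot
for u,v in [(605,340)]:print('foot front',onz(s,220+(u-450)/8.75-.4,125+v/11.43-.4,.0))
print('blue',onz(t,206.0,225,.075),'body mid',onz(s,220+(607-450)/8.75-.4,125+200/11.43-.4,.05))
print(proj(s,(.607,-.301,0)),proj(s,(.607,-.301,.1)),proj(t,(.607,-.301,.1)))
for a in (15,30):row((.607,-.301,.22),a)
"
```

```text
jaw [ 0.591 -0.218  0.075]
jaw [ 0.596 -0.233  0.075]
jaw [ 0.549 -0.243  0.075]
jaw [ 0.543 -0.227  0.075]
tray [ 0.693 -0.134  0.03 ]
tray [ 0.671 -0.362  0.03 ]
foot front [ 0.60888015 -0.26843336  0.        ]
blue [0.39304925 0.31441101 0.075     ] body mid [ 0.6066881  -0.29443708  0.05      ]
[237.82312951 150.46092464] [237.15819052 131.86051272] [381.53503648 162.63236484]
row [9.54, -47.87, -1.29, -0.001, -0.001, 1.565] steps 10.4
row [9.54, -47.87, -1.29, -0.001, -0.001, 1.303] steps 9.8
```

```bash
python3 -m jog '[[1,-3,-1.3,0,0,0.14],[2,-7,-1.3,0,0,0.28],[3,-11,-1.3,0,0,0.42],[4,-15,-1.3,0,0,0.56],[5,-19,-1.3,0,0,0.7],[6,-23,-1.3,0,0,0.84],[7,-27,-1.3,0,0,0.98],[8,-31,-1.3,0,0,1.12]]' 80; python3 -c "
from h import *
st();row((.607,-.301,.22),0)"
```

```text
time_s: 31.0
ee_pos: [0.578, -0.1353, 0.4017]
eef_rot: [3.141, 0.001, 2.272]
force: [0.5, 0.1, 0.5]
grip_width: 0.0754
grip_force: 0.0
t 31.0 g [ 0.5781 -0.1353  0.2213] az 40.2 z [ 0.001 -0.    -1.   ] q [-0.29  0.4   1.39 -0.    1.35 -0.99] w 0.0754 f 0.0 [0.5 0.1 0.5]
row [-14.53, -8.47, 0.14, 0.001, 0.0, 0.701] steps 4.7
```

```bash
python3 -m jog '[[-3,-1.8,0,0,0,0.14],[-6,-3.5,0,0,0,0.28],[-9,-5.2,0,0,0,0.42],[-12,-7,0,0,0,0.56],[-14.5,-8.5,0,0,0,0.7],[-14.5,-8.5,0,0,0,0.7],[-14.5,-8.5,4,0,0,0.7],[-14.5,-8.5,8,0,0,0.7]]' 80; python3 -c "
from h import *
st();row((.607,-.301,.05),0)
s=cam('side');t=cam('top')
cv2.imwrite('pics/k1.png',np.hstack([cv2.resize(s['img'][100:170,200:280],(400,350),interpolation=2),cv2.resize(t['img'][130:200,340:420],(400,350),interpolation=2)]))"
```

```text
time_s: 31.8
ee_pos: [0.6081, -0.2985, 0.3216]
eef_rot: [3.139, 0.001, 1.58]
force: [1.4, -0.0, -0.6]
grip_width: 0.0751
grip_force: 0.0
t 31.8 g [ 0.6085 -0.2987  0.1412] az 0.5 z [ 0.002 -0.001 -1.   ] q [-0.51  0.65  1.2   0.    1.28 -0.52] w 0.0751 f 0.0 [ 1.4 -0.  -0.6]
row [-0.24, -0.13, 9.12, 0.002, 0.001, 0.009] steps 1.8
```

View pics/k1.png

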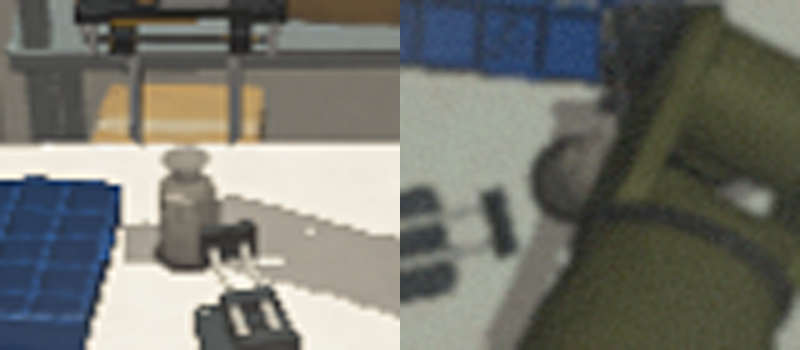

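The pump at crop x≈187 is midway between the fingers at x≈135 and 235, and the tray and jaw are clear. I'll descend and grip.

```bash
python3 -m jog '[[0,0,3,0,0,0],[0,0,6,0,0,0],[-0.1,0,8,0,0,0],[-0.2,0,9,0,0,0],[-0.2,0,9,0,0,0],[-0.2,0,9,0,0,0]]'; python3 -m jog '[[0,0,0,0,0,0],[0,0,0,0,0,0],[0,0,0,0,0,0],[0,0,0,0,0,0],[0,0,0,0,0,0],[0,0,0,0,0,0]]' 0 30; python3 -c "
from h import *
st()"; python3 -m jog '[[0,0,-3,0,0,0],[0,0,-7,0,0,0],[0,0,-12,0,0,0],[0,0,-17,0,0,0],[0,0,-17,0,0,0]]'; python3 -c "
from h import *
st();row((.38,.227,.22),0)"
```

```text
time_s: 32.5
ee_pos: [0.6091, -0.3014, 0.2332]
eef_rot: [3.14, 0.001, 1.578]
force: [0.7, 0.2, 1.0]
grip_width: 0.0751
grip_force: 0.0
time_s: 33.1
ee_pos: [0.6089, -0.3014, 0.2317]
eef_rot: [3.141, 0.0, 1.578]
force: [-0.5, 0.7, 5.6]
grip_width: 0.0537
grip_force: 30.0
t 33.1 g [ 0.609  -0.3015  0.0513] az 0.4 z [ 0.001 -0.    -1.   ] q [-0.51  0.75  1.25  0.    1.13 -0.52] w 0.0537 f 30.0 [-0.5  0.7  5.6]
time_s: 33.6
ee_pos: [0.6086, -0.3013, 0.409]
eef_rot: [3.132, 0.006, 1.578]
force: [0.8, 0.2, -0.7]
grip_width: 0.054
grip_force: 30.0
t 33.6 g [ 0.6104 -0.3023  0.2286] az 0.4 z [ 0.01  -0.006 -1.   ] q [-0.51  0.59  1.09  0.    1.44 -0.52] w 0.054 f 30.0 [ 0.8  0.2 -0.7]
row [52.99, -22.5, 0.34, 0.01, 0.006, 0.007] steps 11.5
```

```bash
python3 -m jog '[[4.5,-2,0,0,0,0],[9,-4,0,0,0,0],[13.5,-6,0,0,0,0],[18,-8,0,0,0,0],[22.5,-10,0,0,0,0],[27,-12,0,0,0,0],[31.5,-14,0,0,0,0],[35,-16,0,0,0,0]]'; python3 -c "
from h import *
st();row((.38,.227,.22),0)
t=cam('top')
h=cv2.cvtColor(t['img'],cv2.COLOR_BGR2HSV)
px,P=pts(t,(222,200,272,250),(18,120,60),(34,255,255),.06);print(cv2.minAreaRect(P))
px,P=pts(t,(193,205,222,245),(112,120,60),(125,255,255),.06);print(cv2.minAreaRect(P))"
```

```text
time_s: 34.4
ee_pos: [0.445, 0.0494, 0.4002]
eef_rot: [-3.141, -0.0, 1.578]
force: [0.4, 0.6, -1.8]
grip_width: 0.0534
grip_force: 30.0
t 34.4 g [0.4448 0.0494 0.2198] az 0.4 z [-0.001  0.    -1.   ] q [0.03 0.07 1.8  0.   1.27 0.02] w 0.0534 f 30.0 [ 0.4  0.6 -1.8]
row [17.81, -6.36, -0.01, -0.001, -0.0, 0.008] steps 3.8
((386.2718811035156, 136.38824462890625), (41.63138198852539, 42.01347351074219), 21.375959396362305)
((376.5523376464844, 310.0638122558594), (2.1335597038269043, 5.47296667098999), 54.224945068359375)
```

```bash
python3 -m jog '[[4.5,-1.6,0,0,0,0],[9,-3.2,0,0,0,0],[13.5,-4.8,0,0,0,0],[17.8,-6.4,0,0,0,0],[17.8,-6.4,0,0,0,0],[17.8,-6.4,4,0,0,0],[17.8,-6.4,8,0,0,0],[17.8,-6.4,12,0,0,0]]'; python3 -m jog '[[0,0,2,0,0,0],[0,0,3,0,0,0],[0,0,3.5,0,0,0],[0,0,3.9,0,0,0],[0,0,3.9,0,0,0],[0,0,3.9,0,0,0]]';python3 -c "
from h import *
st();row((.38,.227,.0545),0)"
```

```text
time_s: 35.25
ee_pos: [0.3808, 0.2244, 0.2792]
eef_rot: [-3.142, 0.0, 1.578]
force: [1.3, 0.6, -1.6]
grip_width: 0.0533
grip_force: 30.0
time_s: 35.85
ee_pos: [0.3813, 0.2251, 0.2427]
eef_rot: [3.14, -0.001, 1.578]
force: [-0.7, 0.3, -1.5]
grip_width: 0.0537
grip_force: 30.0
t 35.85 g [0.3815 0.2252 0.0623] az 0.4 z [ 0.001  0.001 -1.   ] q [ 0.45  0.29  1.97 -0.    0.89  0.44] w 0.0537 f 30.0 [-0.7  0.3 -1.5]
row [0.19, -0.12, 0.78, 0.001, -0.001, 0.007] steps 0.2
```

```bash
python3 -m jog '[[0,0,0.4,0,0,0],[0,0,0.7,0,0,0],[0,0,0.75,0,0,0],[0,0,0.75,0,0,0],[0,0,0.75,0,0,0]]';python3 -c "
from h import *
st()"; python3 -m jog '[[0,0,0,0,0,0],[0,0,0,0,0,0],[0,0,0,0,0,0],[0,0,0,0,0,0],[0,0,-3,0,0,0],[0,0,-7,0,0,0],[0,0,-11,0,0,0],[0,0,-16,0,0,0]]' 80; python3 -m jog '[[0,0,-3,0,0,0],[0,-5,-5,0,0,0],[4,-10,-5,0,0,0],[9,-14,-5,0,0,0],[14,-18,-5,0,0,0],[18,-22,-5,0,0,0],[22,-22,-5,0,0,0]]'; python3 -c "
from h import *
st();s=cam('side');t=cam('top')
cv2.imwrite('pics/z1.png',np.hstack([cv2.resize(s['img'][150:290,190:350],(400,350),interpolation=2),cv2.resize(t['img'][130:270,180:340],(400,350),interpolation=2)]))
px,P=pts(t,(222,195,275,250),(18,120,60),(34,255,255),.06);print(cv2.minAreaRect(P))"
```

```text
time_s: 36.35
ee_pos: [0.3811, 0.2251, 0.2346]
eef_rot: [3.142, -0.0, 1.578]
force: [-0.8, -0.1, 1.9]
grip_width: 0.054
grip_force: 30.0
t 36.35 g [0.3811 0.2251 0.0542] az 0.4 z [ 0.  0. -1.] q [0.45 0.3  1.97 0.   0.87 0.44] w 0.054 f 30.0 [-0.8 -0.1  1.9]
time_s: 37.15
ee_pos: [0.3807, 0.2248, 0.3954]
eef_rot: [-3.14, 0.001, 1.578]
force: [0.3, 0.0, -0.5]
grip_width: 0.0753
grip_force: 0.0
time_s: 37.85
ee_pos: [0.1715, 0.4126, 0.4451]
eef_rot: [3.141, -0.001, 1.579]
force: [1.5, -1.3, 0.7]
grip_width: 0.0752
grip_force: 0.0
t 37.85 g [0.1717 0.4128 0.2647] az 0.4 z [ 0.001  0.001 -1.   ] q [ 1.09  0.03  1.74 -0.    1.37  1.09] w 0.0752 f 0.0 [ 1.5 -1.3  0.7]
((386.28875732421875, 136.36802673339844), (41.49056625366211, 41.63249588012695), 18.035293579101562)
```

I've used all 14 picture views, so I'll check the final state numerically.

```bash
python3 -m jog '[[0,0,0,0,0,0],[0,0,0,0,0,0],[0,0,0,0,0,0]]' >/dev/null; python3 -c "
from h import *
t=cam('top');s=cam('side')
print('exp px blue top rim',proj(t,(.393,.315,.075)),'pump dish',proj(t,(.381,.225,.107)),'yel',proj(t,(.386,.136,.075)))
# cups: interior/rim blobs
for n,c,roi,lo,hi in [('bluecup t',t,(193,205,222,248),(110,150,60),(125,255,255)),('white t',t,(195,205,262,248),(0,0,125),(180,60,255)),('bluecup s',s,(280,215,320,262),(112,150,40),(125,255,255)),('yel s',s,(275,185,320,235),(18,110,60),(34,255,255)),('grey s',s,(275,195,320,262),(0,0,0),(180,75,255)),('cap t',t,(277,150,297,167),(0,0,0),(180,255,75))]:
  h=cv2.cvtColor(c['img'],cv2.COLOR_BGR2HSV);x0,y0,x1,y1=roi;m=cv2.inRange(h,lo,hi)[y0:y1,x0:x1]
  k,l,S,C=cv2.connectedComponentsWithStats(m)
  for i in range(1,k):
    if S[i,4]>6:print(n,(S[i,:2]+[x0,y0]).tolist(),S[i,2:].tolist(),(C[i]+[x0,y0]).round(1))
for n,b in(('blue',(.393,.315)),('pump',(.381,.225)),('yel',(.386,.136))):print(n,'side base/top',proj(s,b+(.003,)),proj(s,b+((.107 if n=='pump' else .075),)))
print('lever',proj(t,(.628,.0257,.107)))"
```

```text
exp px blue top rim [205.8336742  225.01508709] pump dish [230.6201267  228.63760891] yel [256.40280729 226.68327452]
white t [210, 217] [4, 10, 12] [211.8 221.8]
white t [247, 217] [15, 18, 56] [252.2 223.1]
white t [197, 219] [4, 13, 21] [198. 226.]
white t [225, 223] [12, 13, 126] [230.6 229.1]
white t [253, 232] [9, 4, 13] [257.5 233.6]
yel s [290, 196] [14, 9, 80] [295.9 200. ]
yel s [286, 202] [9, 16, 85] [289.9 210.3]
grey s [275, 195] [45, 50, 910] [299.7 213.9]
cap t [286, 157] [3, 3, 7] [287.3 158. ]
blue side base/top [298.26565268 249.17476904] [299.98505082 234.51898658]
pump side base/top [298.7327459  229.99373093] [301.13746492 208.60746878]
yel side base/top [294.6960169  213.01334079] [296.10361372 198.60660018]
lever [287.50111511 157.22015728]
```

```bash
python3 -c "
from station import ctrl
print(ctrl.hand_in())"
```

```text
the job is handed in; nothing more can be done
None
```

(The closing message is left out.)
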